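# Spice jar into the sprung cup of a rack

### The job

Put the brown-capped spice jar back into the empty grey cup in the middle of the spice rack. Straight down it will not go past the orange spring pad: lean the jar with its top towards the pad's side, feed its bottom edge in beside the pad, push the pad back with it while still leaning, then straighten the jar and slide it gently down until it stands upright, fully home on the cup's floor. Do not force the jar against the rack, and leave the other spice jars, the jam jar and the salt shaker where they stand.

Things in the scene. Friction and masses are not known exactly. Their poses are not given: they have to be found in the camera images.
- jar: The jar to put away: round spice jar with a brown cap, 40.8 mm diameter over its whole glass, 105 mm tall, cap 40.2 mm diameter over the top 9 mm sharp-edged flat foot. About 0.11 kg. Origin at the centre of its foot, z up along its axis. It stands upright on the worktop at the start (origin height 0), in a row with the salt shaker and the jam jar, in any order.
- rack: Wooden spice rack, fixed: board 96 (x) x 264 (y) x 10 mm. Origin at the centre of its underside (height 0); x points away from the robot (turned by up to 0.3 rad), y along its length, z up. A jar stands in a wooden pocket at each end (y = +92 and -92 mm), the empty grey cup in the middle. More than 22 N between jar and rack (its cup and pad included) counts as forcing.
- cup_place (a point): Point fixed to the rack, on its middle, 46 mm above its origin, level with the grey cup's rim; NOT the cup's true centre. The cup, a block 66 (x) x 60 (y) x 36 mm, sits held fast in a slot, up to 12 mm to either side of this point along the rack's x (not measured: find it by feel or eye); no offset in y. Bore: round, 42.8 mm wide, 28 mm deep, floor 18 mm above the rack's origin.
- pad_place (a point): Point fixed to the rack, 15.4 mm from cup_place towards -x: the face of the orange sprung pad when the cup is centred (it shifts with the cup). Pad 18 mm wide, 22 mm tall, square top 0.5 mm below the rim, 6 mm into the bore on its near (-x) side; orange mark on the rim above it. The jar must lean with its top to -x, its lowest edge on that side in front of the pad, and push to -x.
- pad (a joint): How far the orange pad is pushed back (m): 0 standing out, 0.006 flush with the bore wall, about 0.004 to 0.006 with a jar seated. It takes 2.5 N to start, 5.5 N to come flush; the wall behind is hard. It bears on the jar's side, so that the jar must be pushed down lightly to slide home.
- left_jar: Black-capped spice jar, 41 mm diameter, 105 mm tall, standing in the rack's pocket at y = +92 mm (foot 18 mm above the worktop). Origin at the centre of its foot. Leave it.
- right_jar: Black-capped spice jar, 41 mm diameter, 105 mm tall, standing in the rack's pocket at y = -92 mm (foot 18 mm above the worktop). Origin at the centre of its foot. Leave it.
- salt_shaker: Glass salt shaker with a grey top, 44 mm diameter, 90 mm tall, on the worktop. Origin at the centre of its foot. Leave it.
- jam_jar: Jam jar with a white lid, 70 mm diameter, 99 mm tall, on the worktop. Origin at the centre of its foot. Leave it.
There are look-alikes about, which are no part of the job. What is shaped like the jar but purple is not meant.

How it is judged:
On the way, in this order (a step that is already met when the one before it is completed fails the run):
1. the jar is lifted off the worktop (height (world z) of jar above 0.03 m), for 0.1 s.
2. leaning by more than 5 degrees with its edge in the cup, the jar pushes the pad back by more than 2 mm (angle between jar's own z axis and vertical above 0.09 rad and value of joint pad above 0.002 m and horizontal distance between jar and rack below 0.03 m and z of jar in the frame of rack below 0.052 m), for 0.1 s.
3. the jar is upright and fully down in the cup (angle between jar's own z axis and vertical below 0.07 rad and z of jar in the frame of rack below 0.0205 m and horizontal distance between jar and rack below 0.017 m), for 0.2 s.
At the end, for the whole second after the job is handed in: The brown-capped jar stands at rest in the grey cup, upright within 4 degrees, its foot within 2.5 mm of the cup's floor (18 mm above the rack's underside) and within 17 mm of the rack's middle, released; the other spice jars, jam jar and salt shaker undisturbed (all of step 3 and z of jar in the frame of rack above 0.015 m and linear speed of jar below 0.02 m/s); the robot touches nothing.
It fails at once if the jar is forced against the rack, cup or pad with more than 22 N (contact force between jar and rack above 22 N).
It fails at once if the left jar is shifted by more than 15 mm or tipped (distance of left_jar from where it was at the start of the episode above 0.015 m or angle between left_jar's own z axis and vertical above 0.25 rad).
It fails at once if the right jar is shifted by more than 15 mm or tipped (distance of right_jar from where it was at the start of the episode above 0.015 m or angle between right_jar's own z axis and vertical above 0.25 rad).
It fails at once if the salt shaker is shifted by more than 15 mm or tipped (distance of salt_shaker from where it was at the start of the episode above 0.015 m or angle between salt_shaker's own z axis and vertical above 0.25 rad).
It fails at once if the jam jar is shifted by more than 15 mm or tipped (distance of jam_jar from where it was at the start of the episode above 0.015 m or angle between jam_jar's own z axis and vertical above 0.25 rad).
It also fails if it takes over 54 s, if anything falls off the work surface, if the arm or the gripper's body presses on something with over 40 N, if the wrist force passes 120 N, or if a joint passes its speed limit or range.

### The arm

A 6-joint arm with a two-finger parallel gripper is mounted at the origin on a cart in front of the work surface, level with it; the furniture and walls round the work are solid. World frame = base frame: x ahead of the robot, y to its left, z up, the work surface at z = 0. Lengths are in m, angles in rad, forces in N, time in s.
With the tool pointing down it reaches from about 0.25 to 0.775 m from the base axis. Payload 4 kg.
Tool frame: the origin (TCP) lies midway between the tips of the shut fingers; the grasp point (between the pads) lies 19 mm behind it (robot.tcp_to_grasp is the distance from the TCP to the grasp point, in m); z points along the fingers, y is the line along which they close (so a half turn about z gives the same grasp; the last joint's range is limited). The gripper opens to 94 mm and grips with 3 to 60 N. Pads are 16 mm wide; open, the fingers measure 119 mm over their backs; the gripper's body (75 mm by 177 mm) begins 78 mm behind the grasp point.
Start: joints at [1.241, 0.087, 1.371, -0, 1.684, -0.103], TCP at [0.124, 0.536, 0.206] pointing down, gripper open.
Joint ranges: [-3.1, 3.1], [-0.76, 2.03], [0.27, 2.55], [-1.08, 4.22], [0.17, 2.65], [-2.57, 2.57]. Speed limits (rad/s): [2.79, 2.79, 3.14, 3.14, 3.14, 3.14].

### API

Orientations are given as [roll, pitch, yaw] about the fixed x, y, z axes, in that order (R = Rz(yaw) Ry(pitch) Rx(roll)).
In Python, from bench import robot, viewer gives the robot as it stands. The module is installed in compiled form; this text tells all that it offers.
- The arm moves only by the shell command python3 -m handwheel 'ROWS' [OPENING]. ROWS is JSON, a list of rows, each a list of 6 numbers: the shift along the tool's x, y, z in units of 0.2 m (1.0 is 0.2 m), then the turn, a rotation vector about the tool's x, y, z in units of 30 degrees (1.0 is 30 degrees). In form: [[x, y, z, wx, wy, wz], ...]. A call has 1 to 10 rows; each row is the pose to reach, as a shift and turn from the pose commanded when the call began, along the tool's axes at that moment; what a row does not reach only later rows make up. A row lasts 1/12 s, in which the tool goes at most 41.7 mm and 7.16 degrees, less where a joint would pass 70% of its speed; a pose out of reach is approached as far as the arm can. A call with a number of a shift or a turn outside -1 to 1 is refused whole. A call with a gripper value outside its range is refused whole. OPENING is the gripper's target within -1 to 1 (shut at 1, half-way at 0, fully open at -1), set as the call begins (- or left out, the last holds). The fingers move at their own pace and stop on an object; the grip force is fixed at half the most. Time passes only in rows, so rows that repeat a pose let the fingers close. It gives the time, the measured TCP pose, the force, the opening and the grip force at its end, in the units of the state.
- robot.get_obs(): the state, without advancing time (a new reading comes with each control period).
- viewer.snapshot(name): name is "scene" or "top" or "wrist"; returns the picture (420x560x3 uint8, red, green, blue); there is no depth.
- viewer.calibration(name): a dict with "fx", "fy", "cx", "cy" (pixels), "R" (3x3) and "t" (3): a world point X has camera coordinates R X + t. Camera axes: x right, y down, z forward; pixel columns grow to the right and rows downward; lengths in m; the calibration is good to about 2 mm. A picture is of the moment at which its call begins: read the wrist's pose just before it. calibration takes no time and is no camera call; for the wrist camera it gives the pose at the moment of the call.
- robot.close_job(): hands the job in; it is judged then, once.
The state is a dict: "time": time; "joint_positions": joint angles; "qvel": joint speeds; "joint_torque": joint torques, N m; "tool_pos": TCP position; "ee_rot": TCP orientation; "wrist_force": force on the tool from outside, world axes, zero at the start; "wrist_torque": the same for the moment, N m; "width": finger opening in m; "finger_force": force on a finger pad.
Only numpy, scipy, OpenCV 4.12 (cv2) and the standard library are available. Lean on these libraries where they do the work, as an engineer would, in place of code of your own. Each camera call takes 0.05 s, during which the arm holds its last target. There are 200 camera calls.

## Working session

There is one attempt and no reset: what is moved stays moved. The work goes in short steps, Python scripts to look and compute and a shell command to move; the robot and the scene stay as the last step left them, time stands still between calls to the robot, and variables do not carry over. Pictures are saved under pics/ and viewed, at most 10 in all, crops included, and the job is handed in when it is done.

```bash
mkdir -p pics; ls; cat > h.py <<'E'
import numpy as np, cv2
from scipy.spatial.transform import Rotation as Ro
from bench import robot, viewer
def snap(n,f):
    im=viewer.snapshot(n); cv2.imwrite('pics/'+f,im[:,:,::-1]); return im
def ray(c,u,v):
    R=np.array(c['R']);t=np.array(c['t']);o=-R.T@t
    d=R.T@np.array([(u-c['cx'])/c['fx'],(v-c['cy'])/c['fy'],1]);return o,d
def onz(c,u,v,z):
    o,d=ray(c,u,v);return o+d*(z-o[2])/d[2]
def proj(c,X):
    p=np.array(c['R'])@np.array(X)+np.array(c['t']);return np.array([c['fx']*p[0]/p[2]+c['cx'],c['fy']*p[1]/p[2]+c['cy']])
E
python3 - <<'E'
from h import *
a=snap('scene','s1.png');b=snap('top','t1.png')
o=robot.get_obs();print(o)
for n in('scene','top'):print(n,viewer.calibration(n))
E
```

```text
pics
{'time': 0.1, 'joint_positions': array([ 1.24090186e+00,  8.79025139e-02,  1.37206951e+00, -7.05226922e-06,
        1.68362451e+00, -1.03112290e-01]), 'qvel': array([-7.48212470e-05,  9.99518164e-05, -3.20769322e-03,  2.76353677e-04,
       -4.61654271e-04, -1.00023339e-03]), 'joint_torque': array([ 1.83424745e-03, -3.41253126e+01, -3.03301370e+01,  7.19982921e-02,
        3.04565358e-02, -1.01159005e-04]), 'tool_pos': array([0.12351715, 0.53544642, 0.20442658]), 'ee_rot': array([-3.13959870e+00, -1.99286670e-04,  2.91480949e+00]), 'wrist_force': array([ 0.81320073, -0.24712377,  0.18216666]), 'wrist_torque': array([-0.03539423, -0.01636645, -0.02819838]), 'finger_force': 0.0, 'width': 0.09379519438580858}
scene {'fx': 470.84479887591095, 'fy': 470.84479887591095, 'cx': 274.4071755510458, 'cy': 210.87715924770174, 'R': array([[ 0.63187445, -0.77499493, -0.01084121],
       [-0.56219303, -0.44865287, -0.69472988],
       [ 0.5335482 ,  0.44507691, -0.71918903]]), 't': array([-0.30758618,  0.28619143,  1.08599348])}
top {'fx': 436.5375552421163, 'fy': 436.5375552421163, 'cx': 278.4280012382776, 'cy': 209.5627257249709, 'R': array([[ 0.02837725, -0.99957045,  0.0073244 ],
       [-0.99491313, -0.02895204, -0.09648651],
       [ 0.09665712, -0.00454912, -0.99530734]]), 't': array([-0.03258158,  0.46468618,  1.28461134])}
```

View pics/s1.png

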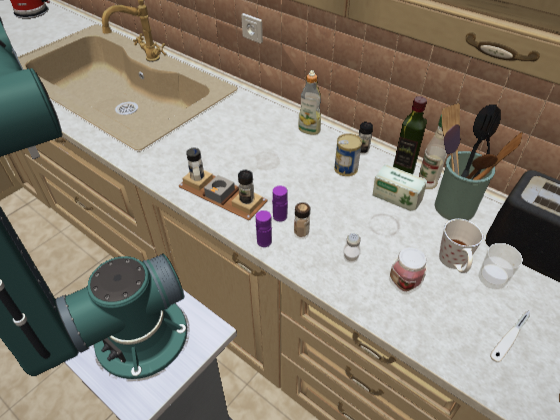

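View pics/t1.png

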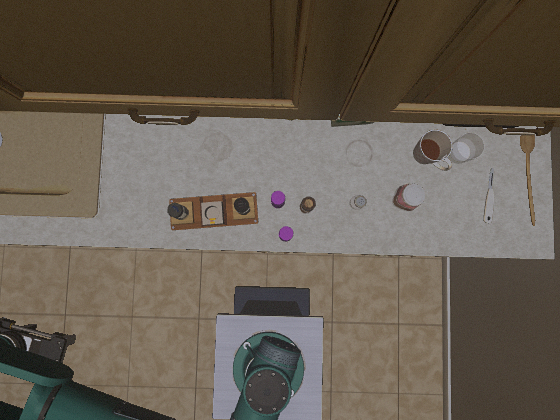

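Top view: the brown jar is at about (308,204), the rack centre about (213,211), the purple decoys at (278,199) and (286,234), salt (359,202) and jam (408,196). I'll zoom in on these.

```bash
python3 - <<'E'
from h import *
t=cv2.imread('pics/t1.png');s=cv2.imread('pics/s1.png')
a=cv2.resize(t[183:248,160:320],(800,325),interpolation=cv2.INTER_CUBIC)
b=cv2.resize(s[140:255,175:320],None,fx=2.4,fy=2.4,interpolation=cv2.INTER_CUBIC)
c=np.zeros((600,800,3),np.uint8);c[:325]=a;c[325:600,:b.shape[1]]=b[:275]
cv2.imwrite('pics/z1.png',c)
ct=viewer.calibration('top');cs=viewer.calibration('scene')
for n,u,v,z in(('jar',308,204,.105),('rackc',213,212,.046),('L',177,211,.123),('R',241,206,.123),('p1',278,199,.105),('p2',286,234,.105),('salt',359,202,.09),('jam',412,196,.099)):print(n,onz(ct,u,v,z).round(4))
for n,u,v,z in(('jar',302,207,.105),('L',194,152,.123),('R',245,174,.123)):print(n,onz(cs,u,v,z).round(4))
E
```

```text
jar [ 0.4755 -0.1014  0.105 ]
rackc [0.4504 0.1727 0.046 ]
L [0.4436 0.2607 0.123 ]
R [0.4626 0.0849 0.123 ]
p1 [ 0.4872 -0.0168  0.105 ]
p2 [ 0.3896 -0.0419  0.105 ]
salt [ 0.4872 -0.2477  0.09  ]
jam [ 0.5076 -0.3961  0.099 ]
jar [ 0.4778 -0.1011  0.105 ]
L [0.4472 0.2643 0.123 ]
R [0.4674 0.0861 0.123 ]
```

View pics/z1.png

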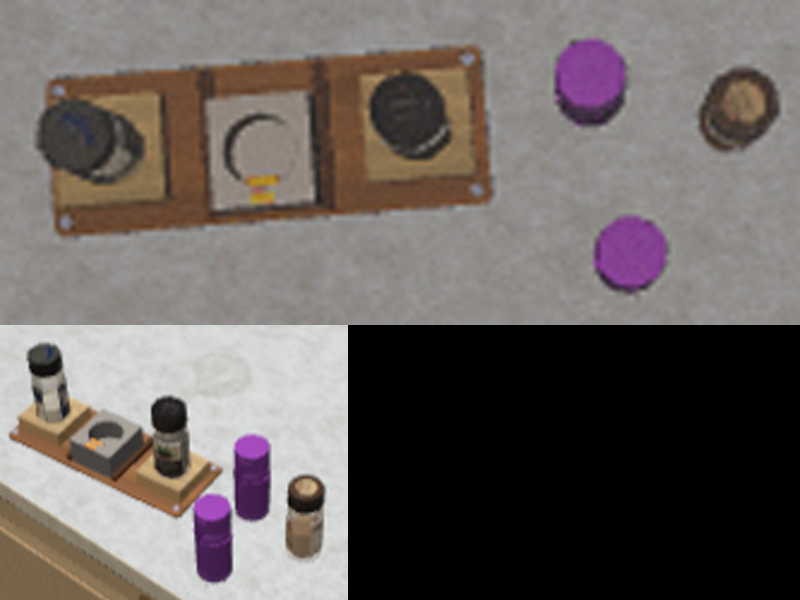

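```bash
cat >> h.py <<'E'
def rel(p,R,p0=None,R0=None):
    o=robot.get_obs()
    p0=o['tool_pos'] if p0 is None else p0; R0=Ro.from_euler('xyz',o['ee_rot']) if R0 is None else R0
    return np.r_[R0.inv().apply(np.array(p)-p0)/.2, (R0.inv()*R).as_rotvec()/np.radians(30)].round(3)
def down(yaw,lean=0): # lean: top toward tool -y (deg)
    return Ro.from_euler('xyz',[np.pi,0,yaw])*Ro.from_rotvec([-np.radians(lean),0,0])
E
python3 - <<'E'
from h import *
o=robot.get_obs();p=o['tool_pos'];R=Ro.from_euler('xyz',o['ee_rot'])
P=[np.array(x) for x in([.215,.413,.23],[.305,.29,.25],[.395,.17,.25])];Y=[2.503,2.09,1.68]
for a,y in zip(P,Y):
    print(rel(a,down(y),p,R));p=a;R=down(y)
E
```

```text
[-0.583 -0.494 -0.127 -0.004  0.     0.786]
[-0.728 -0.226 -0.1    0.    -0.     0.789]
[-0.744  0.093  0.     0.    -0.     0.783]
```

```bash
python3 -m handwheel '[[-0.583,-0.494,-0.127,0,0,0.786],[-0.583,-0.494,-0.127,0,0,0.786],[-0.583,-0.494,-0.127,0,0,0.786],[-0.583,-0.494,-0.127,0,0,0.786],[-0.583,-0.494,-0.127,0,0,0.786]]' -1
python3 -m handwheel '[[-0.728,-0.226,-0.1,0,0,0.789],[-0.728,-0.226,-0.1,0,0,0.789],[-0.728,-0.226,-0.1,0,0,0.789],[-0.728,-0.226,-0.1,0,0,0.789],[-0.728,-0.226,-0.1,0,0,0.789]]'
python3 -m handwheel '[[-0.744,0.093,0,0,0,0.783],[-0.744,0.093,0,0,0,0.783],[-0.744,0.093,0,0,0,0.783],[-0.744,0.093,0,0,0,0.783],[-0.744,0.093,0,0,0,0.783],[-0.744,0.093,0,0,0,0.783],[-0.744,0.093,0,0,0,0.783]]'
python3 - <<'E'
from h import *
snap('wrist','w1.png');print(robot.get_obs()['wrist_force'])
E
```

```text
time: 0.52
tool_pos: [0.2179, 0.4104, 0.2321]
ee_rot: [3.14, 0.002, 2.497]
wrist_force: [0.1, 0.5, 0.4]
width: 0.0942
finger_force: 0.0
time: 0.93
tool_pos: [0.3075, 0.2876, 0.2513]
ee_rot: [3.14, 0.002, 2.083]
wrist_force: [-0.5, 0.7, 1.3]
width: 0.0941
finger_force: 0.0
time: 1.52
tool_pos: [0.3945, 0.1716, 0.2504]
ee_rot: [-3.14, -0.001, 1.682]
wrist_force: [-0.8, 0.9, -0.1]
width: 0.0942
finger_force: 0.0
[ 0.89956403  1.44530121 -0.39550204]
```

View pics/w1.png

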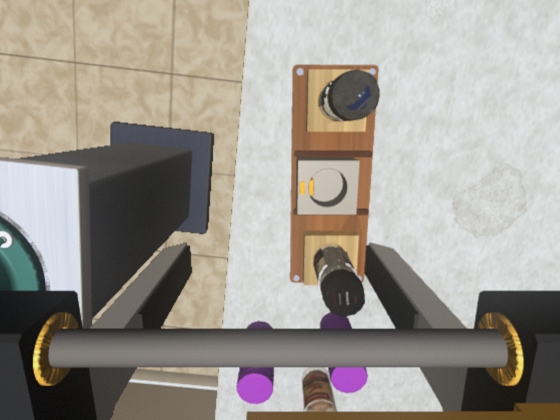

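The wrist view shows the cup's top face at about (297–358, 160–215), the bore near (328,187), the orange mark at (306,187), and rack screws at (300,72), (374,71) and (296,279).

```bash
python3 - <<'E'
from h import *
im=cv2.imread('pics/w1.png');c=viewer.calibration('wrist')
g=cv2.cvtColor(im,cv2.COLOR_BGR2GRAY);hsv=cv2.cvtColor(im,cv2.COLOR_BGR2HSV)
crop=cv2.resize(im[50:300,270:400],None,fx=2.3,fy=2.3,interpolation=cv2.INTER_CUBIC)
sat=hsv[:,:,1]
m=((sat<60)&(g>110)).astype(np.uint8);roi=np.zeros_like(m);roi[157:218,294:361]=1;m&=roi
m=cv2.morphologyEx(m,cv2.MORPH_OPEN,np.ones((3,3)))
cs,_=cv2.findContours(m,cv2.RETR_EXTERNAL,cv2.CHAIN_APPROX_NONE);k=max(cs,key=cv2.contourArea)
r=cv2.minAreaRect(k);print('cup rect',r)
q=np.array([onz(c,*b,.046) for b in cv2.boxPoints(r)]);print(q.round(4),q.mean(0).round(4))
o=cv2.inRange(hsv,(12,150,120),(35,255,255));o[:150]=0;o[225:]=0;o[:,:290]=0;o[:,360:]=0
ys,xs=np.nonzero(o);print('orange',xs.min(),xs.max(),ys.min(),ys.max(),onz(c,xs.mean(),ys.mean(),.046).round(4))
for y in range(176,199,4):print(y,g[y,296:362].tolist())
# wood board: brown
w=((sat>90)&(hsv[:,:,0]<25)).astype(np.uint8);w[:60]=0;w[290:]=0;w[:,:285]=0;w[:,385:]=0
for y in (110,145,155,222,228):
    x=np.nonzero(w[y])[0];a,b=onz(c,x.min(),y,.01),onz(c,x.max()+1,y,.01);print(y,x.min(),x.max(),a.round(4),b.round(4))
for u,v in((300,72),(374,71),(296,279)):print(onz(c,u,v,.01).round(4))
cv2.imwrite('pics/w1z.png',crop)
E
```

```text
cup rect ((327.5, 187.0), (54.0, 61.0), 90.0)
[[0.4108 0.2055 0.046 ]
 [0.4759 0.2128 0.046 ]
 [0.4859 0.1536 0.046 ]
 [0.4183 0.146  0.046 ]] [0.4477 0.1795 0.046 ]
orange 300 313 179 195 [0.4247 0.1772 0.046 ]
176 [87, 99, 180, 200, 200, 200, 198, 198, 198, 199, 198, 197, 198, 198, 197, 184, 181, 193, 196, 197, 195, 195, 196, 196, 196, 194, 196, 193, 194, 194, 194, 194, 195, 194, 195, 194, 195, 194, 194, 195, 193, 192, 193, 194, 191, 132, 75, 116, 168, 188, 194, 191, 191, 192, 190, 191, 192, 190, 190, 192, 193, 191, 159, 128, 121, 123]
180 [85, 98, 179, 200, 198, 197, 196, 197, 197, 196, 197, 198, 195, 182, 176, 176, 178, 176, 191, 197, 196, 195, 196, 194, 196, 195, 195, 195, 194, 194, 193, 193, 195, 194, 195, 193, 193, 193, 194, 190, 194, 193, 193, 193, 191, 193, 139, 80, 61, 89, 159, 190, 190, 191, 189, 191, 190, 190, 190, 191, 192, 189, 154, 129, 123, 125]
184 [87, 99, 177, 182, 196, 201, 197, 197, 200, 202, 197, 195, 173, 193, 198, 196, 197, 178, 188, 195, 195, 196, 192, 195, 194, 194, 194, 192, 193, 195, 193, 193, 194, 194, 193, 193, 193, 194, 190, 194, 192, 194, 192, 192, 193
[... 748 characters left out ...]
25, 125, 126]
196 [82, 119, 181, 196, 195, 195, 195, 197, 195, 195, 193, 195, 193, 176, 122, 112, 144, 182, 195, 194, 191, 194, 194, 194, 192, 191, 192, 191, 193, 190, 191, 194, 194, 190, 190, 192, 191, 192, 190, 180, 157, 112, 80, 73, 73, 73, 72, 72, 110, 171, 189, 188, 189, 189, 188, 187, 188, 188, 187, 188, 189, 155, 128, 125, 125, 125]
110 293 374 [0.4016 0.2575 0.01  ] [0.4941 0.2678 0.01  ]
145 292 372 [0.4052 0.2185 0.01  ] [0.4988 0.229  0.01  ]
155 292 371 [0.4066 0.2071 0.01  ] [0.4997 0.2175 0.01  ]
222 291 367 [0.4152 0.1259 0.01  ] [0.5092 0.1364 0.01  ]
228 291 366 [0.4161 0.1182 0.01  ] [0.5093 0.1287 0.01  ]
[0.4044 0.2985 0.01  ]
[0.4856 0.3086 0.01  ]
[0.4307 0.0511 0.01  ]
```

View pics/w1z.png

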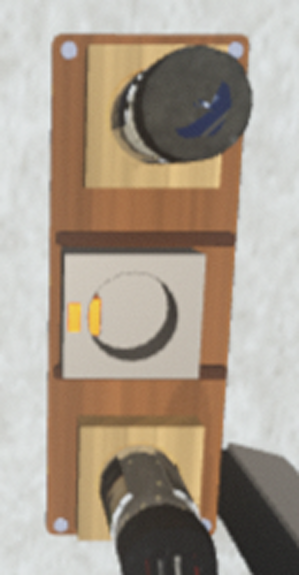

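```bash
cat >> h.py <<'E'
def cuprect(im,c,x0=290,x1=364,y0=152,y1=222):
    b=im[:,:,::-1];g=cv2.cvtColor(b,cv2.COLOR_BGR2GRAY);s=cv2.cvtColor(b,cv2.COLOR_BGR2HSV)[:,:,1]
    m=((s<60)&(g>150)).astype(np.uint8);r=np.zeros_like(m);r[y0:y1,x0:x1]=1;m&=r
    m=cv2.morphologyEx(m,cv2.MORPH_OPEN,np.ones((3,3)))
    k=max(cv2.findContours(m,cv2.RETR_EXTERNAL,cv2.CHAIN_APPROX_NONE)[0],key=cv2.contourArea)
    q=cv2.minAreaRect(k);return q,onz(c,*(np.array(q[0])+.0),.046)
E
python3 - <<'E'
from h import *
o=robot.get_obs();c=viewer.calibration('wrist');im=snap('wrist','w2.png')
print(o['tool_pos'],o['ee_rot'],cuprect(im,c),onz(c,327.9,187.8,.046))
print('cam',-np.array(c['R']).T@c['t'])
p=o['tool_pos'];R=Ro.from_euler('xyz',o['ee_rot'])
for a in([.408,.034,.309],[.4215,-.1013,.309]):
    print(rel(a,down(1.677),p,R));p=np.array(a);R=down(1.677)
E
```

```text
[0.39433898 0.17180871 0.25059954] [-3.14079990e+00 -8.54234538e-04  1.68298176e+00] (((328.0, 187.5), (53.0, 60.0), 90.0), array([0.44826729, 0.17955607, 0.046     ])) [0.4482071  0.17921381 0.046     ]
cam [0.38619878 0.24389365 0.42893406]
[-0.692 -0.009 -0.293 -0.002 -0.002  0.011]
[-0.68  -0.005 -0.     0.     0.     0.   ]
```

```bash
python3 -m handwheel '[[-0.69,-0.01,-0.29,0,0,0.011],[-0.69,-0.01,-0.29,0,0,0.011],[-0.69,-0.01,-0.29,0,0,0.011],[-0.69,-0.01,-0.29,0,0,0.011]]'
python3 -m handwheel '[[-0.68,-0.005,0,0,0,0],[-0.68,-0.005,0,0,0,0],[-0.68,-0.005,0,0,0,0],[-0.68,-0.005,0,0,0,0],[-0.68,-0.005,0,0,0,0],[-0.68,-0.005,0,0,0,0],[-0.68,-0.005,0,0,0,0]]'
python3 - <<'E'
from h import *
c=viewer.calibration('wrist');im=snap('wrist','w3.png')
o=robot.get_obs();print(o['tool_pos'],o['ee_rot'],proj(c,[.4765,-.1013,.105]))
E
```

```text
time: 1.95
tool_pos: [0.4082, 0.0319, 0.3108]
ee_rot: [3.139, 0.001, 1.676]
wrist_force: [0.3, -0.0, 1.1]
width: 0.0938
finger_force: 0.0
time: 2.53
tool_pos: [0.4213, -0.1004, 0.3091]
ee_rot: [3.141, -0.001, 1.677]
wrist_force: [-0.2, -0.5, -0.4]
width: 0.094
finger_force: 0.0
[ 0.42131542 -0.10032541  0.30918753] [ 3.14082231e+00 -5.28163069e-04  1.67776292e+00] [327.85775099 195.11552225]
```

View pics/w3.png

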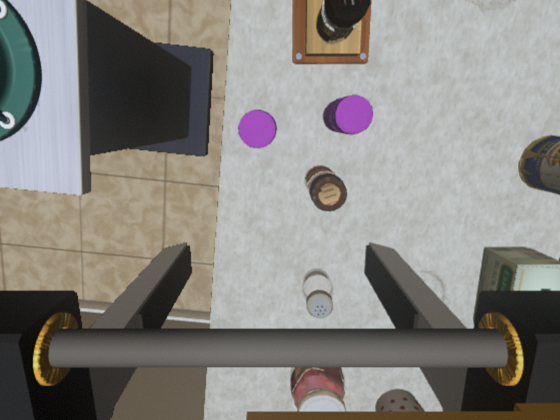

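The jar cap is at about (327,191), between the two finger tracks, with a purple decoy above it at (350,114). Next I'll fit the cap's circle.

```bash
python3 - <<'E'
from h import *
c=viewer.calibration('wrist');im=cv2.imread('pics/w3.png');g=cv2.cvtColor(im,cv2.COLOR_BGR2GRAY)
big=cv2.resize(im[160:220,297:357],None,fx=8,fy=8,interpolation=cv2.INTER_CUBIC)
gg=cv2.medianBlur(cv2.cvtColor(big,cv2.COLOR_BGR2GRAY),5)
C=cv2.HoughCircles(gg,cv2.HOUGH_GRADIENT,1.5,40,param1=120,param2=20,minRadius=130,maxRadius=175)
for x,y,r in C[0][:4]:
    u,v=297+(x+.5)/8-.5,160+(y+.5)/8-.5;print(u,v,r/8,onz(c,u,v,.105).round(4));
    cv2.circle(big,(int(x),int(y)),int(r),(0,255,0),1)
cv2.imwrite('pics/w3z.png',big)
E
```

```text
Traceback (most recent call last):
TypeError: 'NoneType' object is not subscriptable
```

```bash
cat >> h.py <<'E'
def capfit(im,c,u0,v0,z,rad,rpx,angs):
    from scipy.optimize import least_squares
    from scipy.ndimage import map_coordinates
    g=cv2.cvtColor(im,cv2.COLOR_BGR2GRAY).astype(float);P=[]
    for a in np.radians(angs):
        s=np.arange(rpx*.75,rpx*1.35,.1);x=u0+s*np.cos(a);y=v0+s*np.sin(a)
        k=map_coordinates(g,[y,x],order=1);d=np.gradient(cv2.GaussianBlur(k[None],(0,0),5)[0]);i=np.argmax(np.abs(d));P.append((x[i],y[i]))
    X=np.array([onz(c,*p,z) for p in P])[:,:2]
    f=lambda q:np.hypot(*(X-q).T)-rad
    r=least_squares(f,X.mean(0),loss='soft_l1',f_scale=.0005)
    return r.x,np.abs(f(r.x)).mean(),P
E
python3 - <<'E'
from h import *
c=viewer.calibration('wrist');im=cv2.imread('pics/w3.png')
x,e,P=capfit(im,c,327,191,.105,.0201,19,range(-50,150,8))
print(x,e,proj(c,[*x,.105]))
im=cv2.imread('pics/w2.png')
E
```

```text
[ 0.47689292 -0.09897803] 0.0002362562714322945 [328.43763512 193.09960139]
```

```bash
python3 - <<'E'
from h import *
o=robot.get_obs();p=o['tool_pos'];R=Ro.from_euler('xyz',o['ee_rot'])
for a in([.4769,-.0990,.16],[.4769,-.0990,.041]):
    print(rel(a,down(1.677),p,R));p=np.array(a);R=down(1.677)
E
```

```text
[-0.023  0.276  0.746  0.001 -0.001  0.001]
[ 0.    -0.     0.595  0.     0.     0.   ]
```

```bash
python3 -m handwheel '[[-0.023,0.276,0.2,0,0,0],[-0.023,0.276,0.4,0,0,0],[-0.023,0.276,0.6,0,0,0],[-0.023,0.276,0.746,0,0,0],[-0.023,0.276,0.746,0,0,0],[-0.023,0.276,0.746,0,0,0],[-0.023,0.276,0.746,0,0,0]]'
python3 - <<'E'
from h import *
print(rel([.4769,-.0990,.041],down(1.677)))
E
```

```text
time: 3.17
tool_pos: [0.4779, -0.1006, 0.1625]
ee_rot: [3.138, 0.001, 1.676]
wrist_force: [-0.1, -0.2, 0.8]
width: 0.0943
finger_force: 0.0
[ 0.009 -0.007  0.607  0.007  0.003 -0.002]
```

```bash
python3 -m handwheel '[[0,0,0.15,0,0,0],[0,0,0.3,0,0,0],[0,0,0.45,0,0,0],[0,0,0.6,0,0,0],[0,0,0.6,0,0,0],[0,0,0.6,0,0,0],[0,0,0.6,0,0,0]]'
python3 - <<'E'
from h import *
viewer.snapshot('wrist')
for i in range(2):print(rel([.4769,-.0990,.041],down(1.677)));viewer.snapshot('wrist')
E
```

```text
time: 3.75
tool_pos: [0.4799, -0.1022, 0.0441]
ee_rot: [3.135, 0.003, 1.674]
wrist_force: [-0.1, 0.0, -0.0]
width: 0.0939
finger_force: 0.0
[ 0.017 -0.013  0.016  0.014  0.006 -0.005]
[ 0.017 -0.012  0.014  0.013  0.006 -0.005]
```

```bash
python3 -m handwheel '[[0.017,-0.012,0.015,0.013,0.006,-0.005],[0.017,-0.012,0.015,0.013,0.006,-0.005],[0.017,-0.012,0.015,0.013,0.006,-0.005],[0.017,-0.012,0.015,0.013,0.006,-0.005]]'
python3 - <<'E'
from h import *
viewer.snapshot('wrist')
print(rel([.4769,-.0990,.041],down(1.677)))
E
```

```text
time: 4.23
tool_pos: [0.4738, -0.098, 0.0367]
ee_rot: [-3.135, -0.003, 1.677]
wrist_force: [-0.9, -1.2, -0.5]
width: 0.0939
finger_force: 0.0
[-0.006  0.015 -0.022 -0.013 -0.006  0.   ]
```

```bash
python3 -m handwheel '[[0,0,0,0,0,0],[0,0,0,0,0,0],[0,0,0,0,0,0],[0,0,0,0,0,0]]'; python3 -m handwheel '[[0,0,0,0,0,0],[0,0,0,0,0,0],[0,0,0,0,0,0],[0,0,0,0,0,0]]'
python3 - <<'E'
from h import *
print(rel([.4769,-.0990,.041],down(1.677)))
E
```

```text
time: 4.62
tool_pos: [0.4738, -0.0981, 0.0366]
ee_rot: [-3.135, -0.003, 1.677]
wrist_force: [-0.5, -0.5, 0.7]
width: 0.0944
finger_force: 0.0
time: 4.95
tool_pos: [0.4739, -0.0981, 0.0367]
ee_rot: [-3.135, -0.003, 1.677]
wrist_force: [-0.5, 0.2, -0.3]
width: 0.0941
finger_force: 0.0
[-0.006  0.014 -0.022 -0.013 -0.006  0.   ]
```

```bash
python3 -m handwheel '[[-0.005,0.012,-0.018,-0.01,-0.005,0],[-0.005,0.012,-0.018,-0.01,-0.005,0],[-0.005,0.012,-0.018,-0.01,-0.005,0],[-0.005,0.012,-0.018,-0.01,-0.005,0]]'
python3 - <<'E'
from h import *
print(rel([.4769,-.0990,.041],down(1.677)))
E
```

```text
time: 5.28
tool_pos: [0.4765, -0.0988, 0.0404]
ee_rot: [-3.14, -0.0, 1.677]
wrist_force: [-0.2, -0.2, -0.6]
width: 0.0941
finger_force: 0.0
[-0.001  0.002 -0.003 -0.002 -0.001  0.   ]
```

```bash
python3 -m handwheel '[[0,0,0,0,0,0],[0,0,0,0,0,0],[0,0,0,0,0,0],[0,0,0,0,0,0],[0,0,0,0,0,0],[0,0,0,0,0,0],[0,0,0,0,0,0],[0,0,0,0,0,0],[0,0,0,0,0,0],[0,0,0,0,0,0]]' 1
python3 -m handwheel '[[0,0,-0.1,0,0,0],[0,0,-0.2,0,0,0],[0,0,-0.3,0,0,0],[0,0,-0.4,0,0,0],[0,0,-0.5,0,0,0],[0,0,-0.6,0,0,0],[0,0,-0.6,0,0,0],[0,0,-0.6,0,0,0]]'
python3 - <<'E'
from h import *
snap('wrist','w4.png');o=robot.get_obs();p=o['tool_pos'];R=Ro.from_euler('xyz',o['ee_rot'])
for a in([.463,.045,.18],[.4482,.1794,.18]):
    print(rel(a,down(1.677),p,R));p=np.array(a);R=down(1.677)
E
```

```text
time: 6.12
tool_pos: [0.4768, -0.0988, 0.0404]
ee_rot: [-3.141, -0.0, 1.677]
wrist_force: [0.5, -0.4, 0.4]
width: 0.0408
finger_force: 30.0
time: 6.78
tool_pos: [0.477, -0.099, 0.1607]
ee_rot: [3.141, 0.0, 1.677]
wrist_force: [-0.9, -0.1, -1.7]
width: 0.0407
finger_force: 30.0
[ 0.722  0.011 -0.103 -0.005 -0.002  0.   ]
[ 0.676 -0.002 -0.     0.     0.     0.   ]
```

```bash
python3 -m handwheel '[[0.1,0.01,-0.2,0,0,0],[0.3,0.01,-0.2,0,0,0],[0.5,0.01,-0.2,0,0,0],[0.72,0.01,-0.2,0,0,0],[0.72,0.01,-0.2,0,0,0]]'
python3 -m handwheel '[[0.2,0,0,0,0,0],[0.4,0,0,0,0,0],[0.6,0,0,0,0,0],[0.676,0,0,0,0,0],[0.676,0,0,0,0,0],[0.676,0,0,0,0,0],[0.676,0,0,0,0,0]]'
python3 - <<'E'
from h import *
c=viewer.calibration('wrist');im=snap('wrist','w5.png');print(proj(c,[.4482,.1794,.046]),rel([.4482,.1794,.18],down(1.677)))
E
```

```text
time: 7.25
tool_pos: [0.4612, 0.0506, 0.1983]
ee_rot: [-3.137, -0.005, 1.685]
wrist_force: [-0.2, -0.1, -2.0]
width: 0.0404
finger_force: 30.0
time: 7.83
tool_pos: [0.4486, 0.1778, 0.1989]
ee_rot: [-3.137, 0.001, 1.676]
wrist_force: [-0.2, 0.3, -1.3]
width: 0.0407
finger_force: 30.0
[278.50338958 197.23758423] [ 0.009 -0.002  0.097 -0.006  0.001 -0.003]
```

View pics/w5.png

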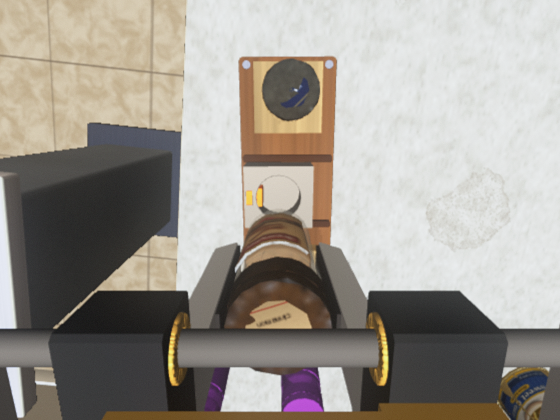

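The held jar sits low in the centre of the view. The cup spans columns 243–314, so its centre is at column 278, matching my estimate. I'll lean the jar above the cup.

```bash
cat >> h.py <<'E'
CUP=np.array([.4482,.1794]);YAW=1.677
ex=np.array([np.sin(YAW),-np.cos(YAW),0]);ey=np.array([np.cos(YAW),np.sin(YAW),0]);ez=np.array([0,0,1.])
L=.0404
def pose(Ex,Ez,th,Ey=0):
    t=np.radians(th);E=np.r_[CUP,0]+Ex*ex+Ey*ey+Ez*ez
    F=E+.0204*(np.cos(t)*ex+np.sin(t)*ez); return F+L*(-np.sin(t)*ex+np.cos(t)*ez), down(YAW,th)
def state():
    o=robot.get_obs();R=Ro.from_euler('xyz',o['ee_rot']);a=-R.apply([0,0,1]);F=o['tool_pos']-L*a
    th=np.degrees(np.arcsin(-a@ex));ty=np.degrees(a@ey);b=-(ex-(ex@a)*a);b/=np.linalg.norm(b);E=F+.0204*b
    d=E-np.r_[CUP,0];f=o['wrist_force']
    print('t %.2f E x %.1f y %.1f z %.1f lean %.2f side %.2f | foot x %.1f z %.1f | F x %.1f y %.1f z %.1f w %.4f'%(o['time'],d@ex*1e3,d@ey*1e3,E[2]*1e3,th,ty,(F-np.r_[CUP,0])@ex*1e3,F[2]*1e3,f@ex,f@ey,f[2],o['width']))
def go(*a): print(rel(*pose(*a)))
E
python3 - <<'E'
from h import *
state();p,R=pose(-.0140,.070,15);print(p);go(-.0140,.070,15)
E
```

```text
t 7.88 E x -20.0 y -1.9 z 159.0 lean -0.19 side 0.02 | foot x 0.4 z 158.9 | F x 1.0 y 0.0 z -0.9 w 0.0402
[0.44347537 0.17889633 0.11430331]
[ 0.009 -0.025  0.425 -0.506  0.001 -0.003]
```

```bash
python3 -m handwheel '[[0.009,-0.025,0.05,-0.2,0,-0.003],[0.009,-0.025,0.1,-0.35,0,-0.003],[0.009,-0.025,0.2,-0.505,0,-0.003],[0.009,-0.025,0.3,-0.505,0,-0.003],[0.009,-0.025,0.425,-0.505,0,-0.003],[0.009,-0.025,0.425,-0.505,0,-0.003],[0.009,-0.025,0.425,-0.505,0,-0.003]]'
python3 - <<'E'
from h import *
state();go(-.0140,.053,15)
E
```

```text
time: 8.47
tool_pos: [0.4428, 0.1787, 0.114]
ee_rot: [2.882, 0.001, 1.676]
wrist_force: [-0.3, -0.1, 0.3]
width: 0.0403
finger_force: 30.0
t 8.47 E x -14.8 y -0.1 z 69.7 lean 14.86 side 0.04 | foot x 4.9 z 74.9 | F x -0.3 y -0.1 z 0.3 w 0.0403
[ 0.001 -0.018  0.082 -0.005  0.001 -0.001]
```

```bash
python3 -m handwheel '[[0.001,-0.009,0.04,-0.005,0,0],[0.001,-0.018,0.082,-0.005,0,0],[0.001,-0.018,0.082,-0.005,0,0],[0.001,-0.018,0.082,-0.005,0,0],[0.001,-0.018,0.082,-0.005,0,0]]'
python3 - <<'E'
from h import *
state();go(-.0140,.047,15);go(-.0140,.042,15)
s=snap('scene','s2.png');t=snap('top','t2.png');state()
b=cv2.resize(s[130:220,170:300,::-1],None,fx=3,fy=3,interpolation=cv2.INTER_CUBIC);c=cv2.resize(t[170:245,150:275,::-1],None,fx=3,fy=3,interpolation=cv2.INTER_CUBIC)
z=np.zeros((300,790,3),np.uint8);z[:b.shape[0],:b.shape[1]]=b;z[:c.shape[0],400:400+c.shape[1]]=c;cv2.imwrite('pics/z2.png',z)
E
```

```text
time: 8.88
tool_pos: [0.445, 0.1806, 0.0992]
ee_rot: [2.875, -0.001, 1.679]
wrist_force: [-0.4, 0.1, -0.9]
width: 0.0404
finger_force: 30.0
t 8.88 E x -12.1 y 1.6 z 54.8 lean 15.26 side -0.05 | foot x 7.5 z 60.2 | F x -0.4 y 0.2 z -0.9 w 0.0404
[-0.008 -0.018  0.036  0.009 -0.002  0.003]
[-0.008 -0.025  0.06   0.009 -0.002  0.003]
t 8.98 E x -12.1 y 1.7 z 55.0 lean 15.28 side -0.06 | foot x 7.6 z 60.4 | F x 0.9 y -0.3 z -1.4 w 0.0402
```

View pics/z2.png

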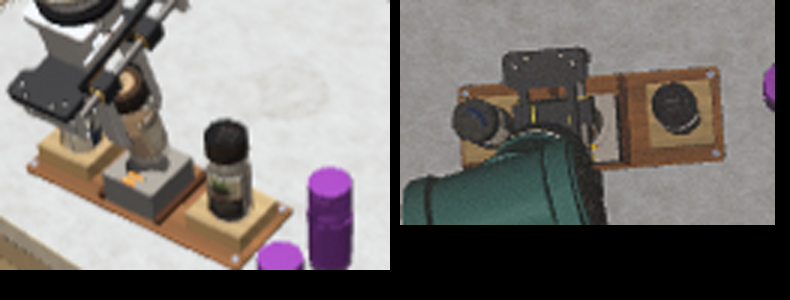

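The picture shows the jar leaning towards the orange pad, just above the bore. I'll correct the drift and carry on down.

```bash
python3 -m handwheel '[[-0.006,-0.016,0.034,0.006,-0.002,0.003],[-0.006,-0.016,0.034,0.006,-0.002,0.003],[-0.006,-0.016,0.034,0.006,-0.002,0.003],[-0.006,-0.016,0.034,0.006,-0.002,0.003]]'
python3 - <<'E'
from h import *
state();go(-.0145,.046,15);go(-.0145,.042,15)
E
```

```text
time: 9.32
tool_pos: [0.4432, 0.1792, 0.091]
ee_rot: [2.88, 0.0, 1.677]
wrist_force: [-0.1, -0.1, -1.5]
width: 0.0403
finger_force: 30.0
t 9.32 E x -14.2 y 0.3 z 46.7 lean 15.01 side 0.02 | foot x 5.5 z 52.0 | F x -0.1 y -0.1 z -1.5 w 0.0403
[-0.002 -0.002  0.003  0.     0.001 -0.   ]
[-0.002 -0.007  0.022  0.     0.001 -0.   ]
```

```bash
python3 -m handwheel '[[-0.002,-0.004,0.011,0,0,0],[-0.002,-0.004,0.011,0,0,0],[-0.002,-0.004,0.011,0,0,0]]'; python3 -m handwheel '[[0,-0.003,0.011,0,0,0],[0,-0.003,0.011,0,0,0],[0,-0.003,0.011,0,0,0]]'
python3 - <<'E'
from h import *
state();go(-.0145,.042,15);go(-.0175,.042,15);
E
```

```text
time: 9.57
tool_pos: [0.4431, 0.1788, 0.0888]
ee_rot: [2.879, 0.0, 1.677]
wrist_force: [1.4, 0.0, -1.4]
width: 0.0401
finger_force: 30.0
time: 9.82
tool_pos: [0.443, 0.1788, 0.0864]
ee_rot: [2.88, 0.0, 1.677]
wrist_force: [0.7, 0.3, -0.8]
width: 0.0404
finger_force: 30.0
t 9.82 E x -14.4 y -0.1 z 42.1 lean 15.01 side 0.02 | foot x 5.3 z 47.4 | F x 0.7 y 0.2 z -0.8 w 0.0404
[ 0.    -0.     0.001  0.     0.001 -0.   ]
[ 0.    -0.015 -0.003  0.     0.001 -0.   ]
```

Its edge is 4 mm below the rim with no contact force. Now I push to -x.

```bash
python3 -m handwheel '[[0,-0.005,-0.001,0,0,0],[0,-0.01,-0.002,0,0,0],[0,-0.01,-0.002,0,0,0]]'; python3 -m handwheel '[[0,-0.005,-0.001,0,0,0],[0,-0.01,-0.003,0,0,0],[0,-0.01,-0.003,0,0,0]]'
python3 - <<'E'
from h import *
state();go(-.0195,.042,15);
E
```

```text
time: 10.07
tool_pos: [0.4419, 0.1787, 0.0871]
ee_rot: [2.877, 0.0, 1.677]
wrist_force: [2.7, 1.3, -2.4]
width: 0.0405
finger_force: 30.0
time: 10.32
tool_pos: [0.4396, 0.1784, 0.0871]
ee_rot: [2.877, 0.0, 1.677]
wrist_force: [3.2, -0.8, -2.5]
width: 0.0406
finger_force: 30.0
t 10.32 E x -17.7 y -0.1 z 42.8 lean 15.14 side 0.01 | foot x 1.9 z 48.1 | F x 3.1 y -1.2 z -2.5 w 0.0406
[ 0.    -0.009  0.002  0.005  0.    -0.   ]
```

```bash
python3 -m handwheel '[[0,-0.005,0.001,0,0,0],[0,-0.009,0.002,0.003,0,0],[0,-0.009,0.002,0.003,0,0],[0,-0.009,0.002,0.003,0,0]]'
python3 - <<'E'
from h import *
state();go(-.0205,.040,15);
E
```

```text
time: 10.65
tool_pos: [0.4385, 0.1784, 0.0868]
ee_rot: [2.878, -0.0, 1.677]
wrist_force: [4.0, -0.2, 2.4]
width: 0.0403
finger_force: 30.0
t 10.65 E x -19.0 y -0.0 z 42.5 lean 15.10 side 0.00 | foot x 0.7 z 47.8 | F x 4.0 y -0.6 z 2.4 w 0.0403
[-0.    -0.01   0.01   0.003  0.    -0.   ]
```

```bash
python3 -m handwheel '[[0,-0.005,0.003,0,0,0],[0,-0.008,0.007,0.003,0,0],[0,-0.008,0.007,0.003,0,0],[0,-0.008,0.007,0.003,0,0]]'
python3 - <<'E'
from h import *
state();go(-.0202,.040,12);go(-.0204,.039,9);
E
```

```text
time: 10.98
tool_pos: [0.4373, 0.1784, 0.0851]
ee_rot: [2.879, -0.0, 1.677]
wrist_force: [5.9, -0.3, 3.3]
width: 0.0404
finger_force: 30.0
t 10.98 E x -20.1 y 0.2 z 40.8 lean 15.02 side -0.02 | foot x -0.4 z 46.0 | F x 5.8 y -0.9 z 3.3 w 0.0404
[-0.001  0.009  0.009  0.101 -0.001 -0.001]
[-0.001  0.017  0.02   0.201 -0.001 -0.001]
```

```bash
python3 -m handwheel '[[0,0.004,0.004,0.05,0,0],[-0.001,0.009,0.008,0.1,0,0],[-0.001,0.009,0.008,0.1,0,0]]';python3 -c "
from h import *
state()"; python3 -m handwheel '[[0,0.004,0.005,0.05,0,0],[0,0.008,0.01,0.1,0,0],[0,0.008,0.01,0.1,0,0]]'
python3 - <<'E'
from h import *
state();go(-.0204,.039,6);go(-.0204,.039,3);
E
```

```text
time: 11.23
tool_pos: [0.44, 0.1786, 0.084]
ee_rot: [2.933, -0.001, 1.676]
wrist_force: [5.1, 0.7, 4.0]
width: 0.0406
finger_force: 30.0
t 11.23 E x -19.8 y 0.1 z 40.2 lean 11.96 side -0.04 | foot x 0.2 z 44.4 | F x 5.1 y 0.2 z 4.0 w 0.0406
time: 11.48
tool_pos: [0.442, 0.1788, 0.082]
ee_rot: [2.986, -0.001, 1.676]
wrist_force: [4.9, -0.5, 3.8]
width: 0.0406
finger_force: 30.0
t 11.48 E x -20.2 y 0.1 z 39.0 lean 8.92 side -0.04 | foot x -0.0 z 42.1 | F x 4.8 y -1.0 z 3.8 w 0.0406
[-0.     0.009  0.005  0.097 -0.001 -0.001]
[-0.     0.019  0.011  0.197 -0.001 -0.001]
```

```bash
python3 -m handwheel '[[0,0.005,0.003,0.05,0,0],[0,0.009,0.005,0.1,0,0],[0,0.009,0.005,0.1,0,0]]';python3 -c "
from h import *
state()"; python3 -m handwheel '[[0,0.005,0.003,0.05,0,0],[0,0.009,0.006,0.1,0,0],[0,0.009,0.006,0.1,0,0]]'
python3 - <<'E'
from h import *
state();go(-.0203,.039,0);go(-.0203,.037,0)
E
```

```text
time: 11.73
tool_pos: [0.4437, 0.1789, 0.0809]
ee_rot: [3.039, -0.001, 1.676]
wrist_force: [6.5, 1.0, 3.6]
width: 0.0404
finger_force: 30.0
t 11.73 E x -20.6 y 0.0 z 38.6 lean 5.88 side -0.03 | foot x -0.3 z 40.7 | F x 6.6 y 0.3 z 3.6 w 0.0404
time: 11.98
tool_pos: [0.4456, 0.1791, 0.0798]
ee_rot: [3.091, -0.001, 1.676]
wrist_force: [6.5, 1.0, 3.2]
width: 0.0409
finger_force: 30.0
t 11.98 E x -21.0 y 0.0 z 38.4 lean 2.87 side -0.04 | foot x -0.6 z 39.4 | F x 6.6 y 0.3 z 3.2 w 0.0409
[-0.     0.013  0.002  0.096 -0.001 -0.001]
[-0.     0.013  0.012  0.096 -0.001 -0.001]
```

```bash
python3 -m handwheel '[[0,0.006,0.002,0.05,0,0],[0,0.013,0.004,0.096,0,0],[0,0.013,0.004,0.096,0,0]]'
python3 - <<'E'
from h import *
state();go(-.0203,.034,0)
E
```

```text
time: 12.23
tool_pos: [0.4477, 0.1793, 0.0785]
ee_rot: [-3.14, -0.001, 1.676]
wrist_force: [4.6, 0.4, 1.7]
width: 0.0404
finger_force: 30.0
t 12.23 E x -20.9 y 0.0 z 38.2 lean -0.09 side -0.04 | foot x -0.5 z 38.1 | F x 4.7 y -0.1 z 1.7 w 0.0404
[ 0.     0.003  0.021 -0.003 -0.001 -0.001]
```

```bash
python3 -m handwheel '[[0,0.001,0.007,0,0,0],[0,0.002,0.014,0,0,0],[0,0.002,0.021,0,0,0],[0,0.002,0.021,0,0,0]]';python3 -c "
from h import *
state()"; python3 -m handwheel '[[0,0,0.007,0,0,0],[0,0,0.014,0,0,0],[0,0,0.021,0,0,0],[0,0,0.021,0,0,0]]'
python3 - <<'E'
from h import *
state();go(-.0205,.026,0)
E
```

```text
time: 12.57
tool_pos: [0.4475, 0.1794, 0.0743]
ee_rot: [-3.141, -0.001, 1.677]
wrist_force: [6.4, 1.2, 0.7]
width: 0.0406
finger_force: 30.0
t 12.57 E x -21.1 y 0.1 z 33.9 lean -0.03 side -0.03 | foot x -0.7 z 33.9 | F x 6.5 y 0.5 z 0.7 w 0.0406
time: 12.9
tool_pos: [0.4475, 0.1794, 0.0702]
ee_rot: [-3.141, -0.001, 1.677]
wrist_force: [6.1, 1.6, 0.8]
width: 0.0401
finger_force: 30.0
t 12.90 E x -21.1 y 0.1 z 29.8 lean -0.03 side -0.04 | foot x -0.7 z 29.8 | F x 6.2 y 0.9 z 0.8 w 0.0401
[-0.     0.003  0.019 -0.001 -0.001 -0.   ]
```

```bash
python3 -m handwheel '[[0,0.001,0.01,0,0,0],[0,0.002,0.02,0,0,0],[0,0.002,0.03,0,0,0],[0,0.002,0.03,0,0,0]]';python3 -c "
from h import *
state()"; python3 -m handwheel '[[0,0,0.007,0,0,0],[0,0,0.014,0,0,0],[0,0,0.018,0,0,0],[0,0,0.018,0,0,0]]'
python3 - <<'E'
from h import *
state()
E
```

```text
time: 13.23
tool_pos: [0.4477, 0.1793, 0.0639]
ee_rot: [-3.14, -0.0, 1.677]
wrist_force: [5.9, 1.3, -0.1]
width: 0.0407
finger_force: 30.0
t 13.23 E x -21.0 y 0.0 z 23.6 lean -0.06 side -0.02 | foot x -0.6 z 23.5 | F x 6.0 y 0.7 z -0.1 w 0.0407
time: 13.57
tool_pos: [0.4477, 0.1793, 0.0605]
ee_rot: [-3.141, -0.0, 1.677]
wrist_force: [6.0, 0.8, 0.7]
width: 0.0402
finger_force: 30.0
t 13.57 E x -21.0 y 0.0 z 20.2 lean -0.06 side -0.03 | foot x -0.6 z 20.1 | F x 6.1 y 0.2 z 0.7 w 0.0402
```

Now the last 2 mm, in 0.6 mm steps, feeling for the floor.

```bash
for i in 1; do python3 -m handwheel '[[0,0,0.005,0,0,0],[0,0,0.005,0,0,0]]'; python3 -m handwheel '[[0,0,0.004,0,0,0],[0,0,0.004,0,0,0]]'; python3 -c "
from h import *
state()"; done; python3 -m handwheel '[[0,0,0.003,0,0,0],[0,0,0.003,0,0,0]]';python3 -c "
from h import *
state()"
```

```text
time: 13.73
tool_pos: [0.4477, 0.1793, 0.0596]
ee_rot: [-3.141, -0.0, 1.677]
wrist_force: [6.3, -0.0, 2.4]
width: 0.0405
finger_force: 30.0
time: 13.9
tool_pos: [0.4477, 0.1793, 0.0588]
ee_rot: [-3.141, -0.0, 1.677]
wrist_force: [5.2, 0.7, 1.3]
width: 0.0405
finger_force: 30.0
t 13.90 E x -20.9 y -0.0 z 18.5 lean -0.05 side -0.02 | foot x -0.5 z 18.4 | F x 5.3 y 0.1 z 1.3 w 0.0405
time: 14.07
tool_pos: [0.4477, 0.1793, 0.0584]
ee_rot: [-3.141, -0.0, 1.677]
wrist_force: [4.7, 0.0, 1.9]
width: 0.0404
finger_force: 30.0
t 14.07 E x -20.9 y -0.0 z 18.0 lean -0.05 side -0.02 | foot x -0.5 z 18.0 | F x 4.7 y -0.5 z 1.9 w 0.0404
```

```bash
python3 -m handwheel '[[0,0,0.003,0,0,0],[0,0,0.003,0,0,0]]';python3 -c "
from h import *
state()"; python3 -m handwheel '[[0,0,0.003,0,0,0],[0,0,0.003,0,0,0]]';python3 -c "
from h import *
state()"
```

```text
time: 14.23
tool_pos: [0.4477, 0.1793, 0.0584]
ee_rot: [-3.141, -0.0, 1.677]
wrist_force: [4.1, 0.4, 5.1]
width: 0.0402
finger_force: 30.0
t 14.23 E x -20.9 y -0.0 z 18.0 lean -0.04 side -0.02 | foot x -0.5 z 18.0 | F x 4.1 y 0.0 z 5.1 w 0.0402
time: 14.4
tool_pos: [0.4477, 0.1793, 0.0584]
ee_rot: [-3.141, -0.0, 1.677]
wrist_force: [3.4, -0.4, 7.5]
width: 0.0404
finger_force: 30.0
t 14.40 E x -20.9 y -0.0 z 18.0 lean -0.04 side -0.02 | foot x -0.5 z 18.0 | F x 3.3 y -0.8 z 7.5 w 0.0404
```

The jar is on the floor: height stopped at 18.0 mm while the force rose. I'll release it and retreat straight up.

```bash
python3 -m handwheel '[[0,0,0,0,0,0],[0,0,0,0,0,0],[0,0,0,0,0,0],[0,0,0,0,0,0],[0,0,0,0,0,0],[0,0,0,0,0,0],[0,0,0,0,0,0],[0,0,0,0,0,0]]' -1
python3 -m handwheel '[[0,0,-0.1,0,0,0],[0,0,-0.2,0,0,0],[0,0,-0.35,0,0,0],[0,0,-0.5,0,0,0],[0,0,-0.7,0,0,0],[0,0,-0.85,0,0,0],[0,0,-0.85,0,0,0],[0,0,-0.85,0,0,0]]'
python3 -m handwheel '[[0,-0.2,0,0,0,0],[0,-0.4,0,0,0,0],[0,-0.4,0,0,0,0],[0,-0.4,0,0,0,0],[0,-0.4,0,0,0,0],[0,-0.4,0,0,0,0]]'
python3 - <<'E'
from h import *
s=snap('scene','s3.png');w=viewer.snapshot('wrist')
z=np.zeros((420,800,3),np.uint8);b=cv2.resize(s[130:230,160:290,::-1],None,fx=3,fy=3);z[:300,:390]=b;z[:,400:]=w[:,100:500,::-1];cv2.imwrite('pics/z3.png',z)
E
```

```text
time: 15.07
tool_pos: [0.4473, 0.179, 0.057]
ee_rot: [-3.14, 0.0, 1.677]
wrist_force: [0.1, -0.0, -0.4]
width: 0.0904
finger_force: 0.0
time: 15.73
tool_pos: [0.4488, 0.1794, 0.2297]
ee_rot: [3.137, -0.001, 1.677]
wrist_force: [0.1, -0.3, 0.2]
width: 0.0941
finger_force: 0.0
time: 16.23
tool_pos: [0.3686, 0.1706, 0.2265]
ee_rot: [-3.14, 0.0, 1.676]
wrist_force: [0.2, 0.2, -0.5]
width: 0.0938
finger_force: 0.0
```

View pics/z3.png

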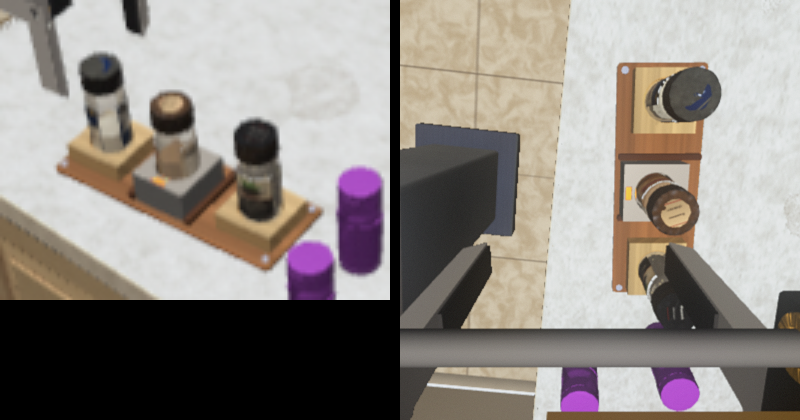

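The brown-capped jar stands upright in the cup at about (172,130) in the scene crop. Both neighbours are in place and the gripper is clear.

```bash
python3 -c "
from bench import robot
print(robot.close_job())"
```

```text
the job is handed in; nothing more can be done
None
```

The brown-capped jar is standing upright on the grey cup's floor, released and with the gripper clear, and the job is handed in; the hand-in returned no verdict.

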